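# Start the resin curing lamp

## Task

Start the curing lamp by pressing with the closed fingertips: tip the rocker on the power unit so that its far half is fully down, then press the long bar key in the middle of the timer unit fully down (it stays down), then press the large mushroom button on the start unit fully down and finish with your fingers still holding it down. Press no other key or button; lift nothing, and leave the three units and the bottles, cup, pot and tweezers around them standing where they are.

Things in the scene. Friction and masses are not known exactly. Their poses are not given: they have to be found in the camera images.
- power_unit: loose grey box, 110 x 76 x 36 mm (x, y, z), 0.9 kg, on rubber feet, with a single black rocker switch in the middle of its top. Origin: centre of the underside; x points to the far side (away from the robot, within half a radian), z up
- rocker (a joint): tilt of the rocker in rad: about 0 = off (near half down, far half up, as it starts), 0.4 = on (far half fully down, its stop). It stays where it is left; it takes about 2 N at the end to tip it. The rocker is 57 mm long in the unit's x and 32 mm wide; its hinge line lies along the unit's y, 46 mm above the underside, in the middle of the unit
- rocker_far_end (a point): point to press: on top of the rocker's far half, 20 mm from the hinge line, 8 mm from the far end; moves with the rocker. It sinks about 8 mm as the rocker tips on, down to about 47 mm above the table, and then still stands some 10 mm proud of the box
- timer_unit: loose grey box, 90 x 170 x 36 mm, 1.0 kg, with three black keys in a row along its y: a 24 mm square key at y = +56 mm, a long bar key (46 mm along x, 18 mm along y) in the middle, a 24 mm round key at y = -56 mm. All stand 10 mm proud and go down 6 mm. Origin: centre of the underside; x points to the far side, z up
- bar_key (a joint): travel of the bar key in m: 0 = up, 0.006 = fully down. It takes about 2.5 N and stays down
- bar_top (a point): centre of the bar key's top face, 46 mm above the table when up; moves with the key
- square_key (a joint): travel of the timer's square key, 0 = up, 0.006 m = down; about 2.5 N, stays down; not to be pressed
- round_key (a joint): travel of the timer's round key, 0 = up, 0.006 m = down; about 2.5 N, stays down; not to be pressed
- start_unit: loose grey box, 90 x 140 x 36 mm, 0.9 kg, with a large black mushroom button (44 mm across) at y = +28 mm and a small black round button (18 mm across, 10 mm proud) at y = -44 mm. Origin: centre of the underside; x points to the far side, z up
- start_button (a joint): travel of the mushroom button in m: 0 = up, 0.006 = fully down. Spring return: 2 N to start moving, 5 N fully down; it rises again when released
- start_top (a point): centre of the mushroom button's top, 54 mm above the table when up; moves with the button
- stud_button (a joint): travel of the start unit's small round button, 0 = up, 0.006 m = down; springs back; not to be pressed
- green_bottle: standing dropper bottle with green body and white cap, 26 mm across, 85 mm tall, loose, behind the power unit; origin: centre of the underside
- glitter_pot: round clear pot with blue glitter, 25 mm across, 12 mm tall, loose, in front of the power unit; origin: centre of the underside
- amber_bottle: standing dropper bottle with amber body and white cap, 26 mm across, 82 mm tall, loose, behind the timer unit; origin: centre of the underside
- gel_bottle: standing white bottle with black cap, 27 mm across, 69 mm tall, loose, behind the timer unit; origin: centre of the underside
- mixing_cup: small clear mixing cup with two ears, 44 x 71 x 21 mm, loose, behind the start unit; origin: centre of the underside
- tweezers: black tweezers, 10 x 129 x 10 mm, lying along y in front of the start unit, loose; origin: centre of the underside

How it is judged:
By the outcome, as a careful person would: the job done as asked, in the order asked, and still so for the second after the job is handed in, while the arm keeps its last pose, push and grip.
It also fails if it takes over 43 s, if anything falls off the work surface, if the arm or the gripper's body presses on something with over 40 N, if the wrist force passes 120 N, or if a joint passes its speed limit or range.

## Robot

A 6-joint arm with a two-finger parallel gripper is mounted at the origin on a cart in front of the work surface, level with it; the furniture and walls round the work are solid. World frame = base frame: x ahead of the robot, y to its left, z up, the work surface at z = 0. Lengths are in m, angles in degrees, forces in N, time in s.
With the tool pointing down it reaches from about 0.25 to 0.725 m from the base axis. Payload 9.7 kg.
Tool frame: the origin (TCP) lies between the finger pads; the fingertips stand 25 mm ahead of it and the grasp point (between the pads) lies 6 mm ahead of it; z points along the fingers, y is the line along which they close (so a half turn about z gives the same grasp; the last joint's range is limited). The gripper opens to 85 mm and grips with 20 to 120 N. Pads are 22 mm wide; open, the fingers measure 114 mm over their backs; the gripper's body (76 mm by 85 mm) begins 54 mm behind the grasp point. The pads swing forward as they close: fully open they stand 13 mm farther back than shut.
Start: joints at [-75.745, 4.979, 10.078, 95.1, 0, 90], TCP at [0.135, -0.533, 0.256] pointing down, gripper open.
Joint ranges: [-179.16, 179.16], [-48.56, 103.87], [-65.8, 70.77], [-126.05, 130.52], [-82.76, 87.17], [-180, 180]. Speed limits (degrees/s): [127.2, 127.2, 147.25, 180, 180, 180].

## Interface

Orientations are given as [roll, pitch, yaw] about the fixed x, y, z axes, in that order (R = Rz(yaw) Ry(pitch) Rx(roll)).
In Python, from workcell import bot gives the robot as it stands. The module is installed in compiled form; this text tells all that it offers.
- The arm moves only by the shell command python3 -m pendant 'ROWS' [FORCE]. ROWS is a JSON list that holds a single list of rows (three levels of brackets), with 1 to 5 rows, each of 5 numbers: dx, dy, dz in m, then a turn about the tool's z in degrees, then the finger opening in m; each row is the pose to reach, as a shift and turn from the pose commanded when the command began, along the tool's axes at that moment; what a row does not reach only later rows make up. A row lasts 1/12 s, in which the tool goes at most 0.0417 m and 7.16 degrees, less where a joint would pass 70% of its speed; a pose out of reach is approached as far as the arm can. The fingers move at their own pace and stop on an object; FORCE is the grip in N (left out, the last holds). Time passes only in rows, so rows that do not move let the fingers close. It prints the time, the measured TCP pose, the force, the opening and the grip force at its end. Input that does not fit is refused with a message, and nothing moves.
- bot.get_obs(): the state, without advancing time (a new reading comes with each control period).
- bot.camera(name): name is "scene" or "top" or "wrist"; returns the picture (420x560x3 uint8, blue, green, red); there is no depth.
- bot.camera_info(name): a dict with "mtx" (3x3 intrinsics, pixels), "extrinsics" (4x4, takes a point from camera to world coordinates). Camera axes: x right, y down, z forward; pixel columns grow to the right and rows downward; lengths in m; the calibration is good to about 2 mm. The wrist camera is an equidistant fisheye: a pixel r from the principal point sees the ray r / f radians off the axis. A picture is of the moment at which its call begins: read the wrist's pose just before it. camera_info takes no time and is no camera call; for the wrist camera it gives the pose at the moment of the call.
- bot.job_done(): hands the job in; it is judged then, once.
The state is a dict: "time": time; "q": joint angles; "qd": joint speeds; "joint_efforts": joint torques, N m; "ee_pos": TCP position; "tcp_rot": TCP orientation; "wrist_force": force on the tool from outside, world axes, zero at the start; "torque": the same for the moment, N m; "opening": finger opening in m; "grasp_force": force on a finger pad.
Only numpy, scipy, OpenCV 4.12 (cv2) and the standard library are available. Lean on these libraries where they do the work, as an engineer would, in place of code of your own. Each camera call takes 0.05 s, during which the arm holds its last target. There are 200 camera calls.

## Working session

There is one attempt and no reset: what is moved stays moved. The work goes in short steps, Python scripts to look and compute and a shell command to move; the robot and the scene stay as the last step left them, time stands still between calls to the robot, and variables do not carry over. Pictures are saved under pics/ and viewed, at most 11 in all, crops included, and the job is handed in when it is done.

```bash
mkdir -p pics
cat > h.py <<'E'
import numpy as np,cv2
from workcell import bot
def px2w(name,u,v,z):
    c=bot.camera_info(name);K=np.array(c["mtx"]);T=np.array(c["extrinsics"])
    r=T[:3,:3]@np.linalg.solve(K,[u,v,1]);o=T[:3,3]
    return o+r*(z-o[2])/r[2]
E
python3 - <<'E'
from h import *
o=bot.get_obs();print(o["time"],o["ee_pos"],o["tcp_rot"],o["opening"])
for n in("top","scene"):
    cv2.imwrite(f"pics/{n}0.png",cv2.resize(bot.camera(n),(800,600),interpolation=cv2.INTER_CUBIC))
    print(bot.camera_info(n))
E
```

```text
0.0 [ 0.13540406 -0.53285643  0.25558339] [-1.79922913e+02 -1.87203662e-03  1.42548448e+01] 0.0851239691579613
{'mtx': array([[382.94918487,   0.        , 277.44280236],
       [  0.        , 382.94918487, 209.3568328 ],
       [  0.        ,   0.        ,   1.        ]]), 'extrinsics': array([[-0.02220214, -0.99315183,  0.11470181,  0.40222554],
       [-0.99974412,  0.0215583 , -0.00685072, -0.03205145],
       [ 0.00433102, -0.11482456, -0.99337635,  0.93859805],
       [ 0.        ,  0.        ,  0.        ,  1.        ]])}
{'mtx': array([[392.74854733,   0.        , 278.93634632],
       [  0.        , 392.74854733, 206.48549009],
       [  0.        ,   0.        ,   1.        ]]), 'extrinsics': array([[-0.89585319, -0.19545863,  0.39905261,  0.11654797],
       [-0.4443271 ,  0.40319317, -0.80000544,  0.70441322],
       [-0.00452732, -0.89399731, -0.44804945,  0.47853295],
       [ 0.        ,  0.        ,  0.        ,  1.        ]])}
```

View pics/top0.png

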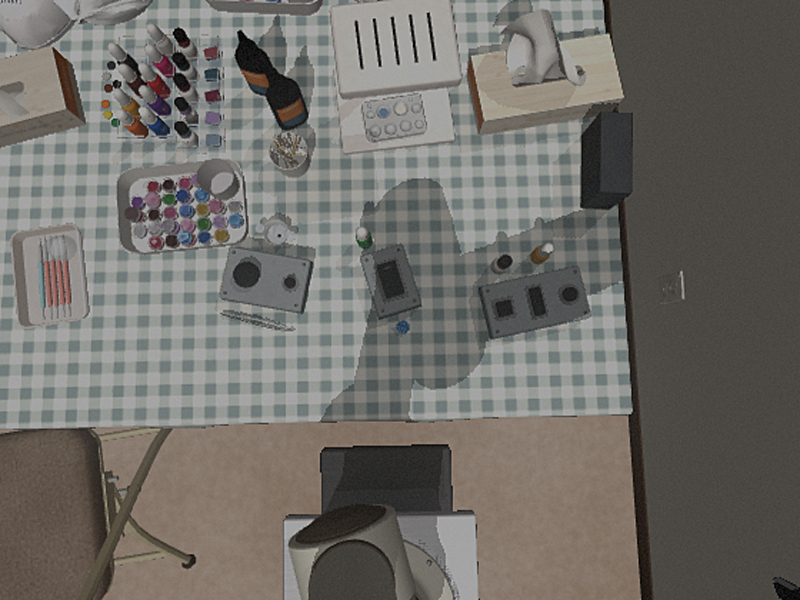

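View pics/scene0.png

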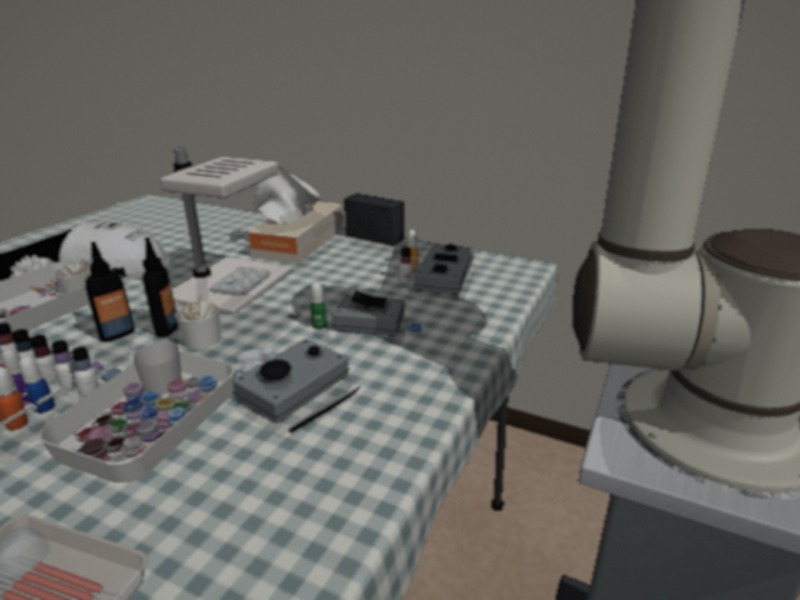

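Top view (800 px scale): power unit at about (390,281), timer at (536,301) with the bar in its middle, mushroom at (245,274). Next is an enlarged crop.

Run:
```python
from h import *
im=bot.camera("top")
cv2.imwrite("pics/crop.png",cv2.convertScaleAbs(cv2.resize(im[140:250,150:420],None,fx=2.96,fy=2.96,interpolation=cv2.INTER_CUBIC),alpha=1.7))
a=cv2.convertScaleAbs(cv2.resize(im[160:240,240:310],None,fx=7,fy=7,interpolation=cv2.INTER_CUBIC),alpha=1.8)
cv2.imwrite("pics/crop2.png",a)
```

```text
(no output)
```

View pics/crop.png

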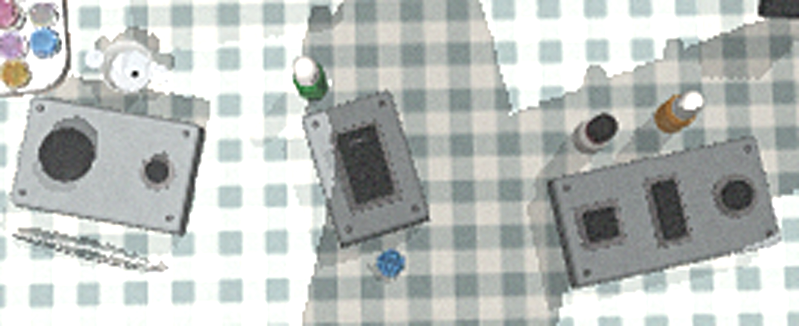

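View pics/crop2.png

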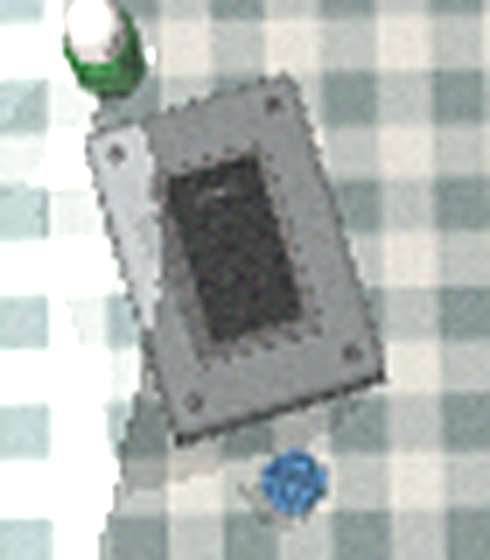

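Screws on top of each unit, in crop px: power unit (crop2) (116,153), (274,104), (352,352), (194,402). Timer (566,187), (747,148), (766,234), (586,273), with the bar at (669,210). Start unit (40,107), (186,132), (169,218), (22,192), with the mushroom at (67,154). Green bottle's cap is near the power unit's far-left corner.

Run:
```python
from h import *
def P(pts,s,u0,v0,z): return np.array([px2w("top",(x+.5)/s-.5+u0,(y+.5)/s-.5+v0,z) for x,y in pts])
def yaw(p): # order far-left, far-right, near-right, near-left
    d=(p[0]+p[1]-p[2]-p[3]);e=p[0]+p[3]-p[1]-p[2]
    return np.degrees([np.arctan2(d[1],d[0]),np.arctan2(-e[0],e[1])])
p=P([(116,153),(274,104),(352,352),(194,402)],7,240,160,.036)
c=p.mean(0);y=yaw(p);print("power",c,y)
a=np.radians(y.mean());print("far end", c[:2]+.020*np.array([np.cos(a),np.sin(a)]))
for n,q,k,z in(("timer",[(566,187),(747,148),(766,234),(586,273)],(669,210),.046),("start",[(40,107),(186,132),(169,218),(22,192)],(67,154),.054)):
    p=P(q,2.96,150,140,.036);print(n,p.mean(0),yaw(p),"key",P([k],2.96,150,140,z)[0])
    a=np.radians(yaw(p).mean()); print(p.mean(0)[:2]+.028*np.array([-np.sin(a),np.cos(a)]))
print("bottle", P([(92,20)],7,240,160,.085),"gel",P([(600,127)],2.96,150,140,.069),"amber",P([(692,101)],2.96,150,140,.082))
```

```text
power [ 0.53970937 -0.028389    0.036     ] [16.05062413 16.34117966]
far end [ 0.55891564 -0.02281055]
timer [ 0.49820633 -0.26933659  0.036     ] [ 9.83600963 10.93241087] key [ 0.49731165 -0.2687683   0.046     ]
[ 0.49315938 -0.24179519]
start [0.54703157 0.1812716  0.036     ] [-11.17013434 -11.17871499] key [0.55119778 0.20637159 0.054     ]
[0.55245787 0.20874077]
bottle [[0.6094769  0.01593133 0.085     ]] gel [[ 0.56105551 -0.21221704  0.069     ]] amber [[ 0.57746526 -0.28130993  0.082     ]]
```

```bash
cat >> h.py <<'E'
from scipy.spatial.transform import Rotation as R
def go(*t):
    o=bot.get_obs();M=R.from_euler("xyz",o["tcp_rot"],degrees=True).as_matrix()
    print(round(o["time"],2),o["ee_pos"].round(4),o["tcp_rot"].round(2),"F",o["wrist_force"].round(1),"op",round(o["opening"],4))
    for p in t: print("tool delta",(M.T@(np.array(p)-o["ee_pos"])).round(4))
E
python3 -c "from h import *;go((.561,-.022,.25))"
python3 -m pendant '[[[0.54, -0.39, 0, 0, 0], [0.54, -0.39, 0, 0, 0], [0.54, -0.39, 0, 0, 0], [0.54, -0.39, 0, 0, 0], [0.54, -0.39, 0, 0, 0]]]' 40
python3 -c "from h import *;go((.561,-.022,.25))"
```

```text
0.15 [ 0.1354 -0.5329  0.2557] [-179.94   -0.     14.25] F [ 0.1 -0.1 -0.7] op 0.0857
tool delta [ 0.5383 -0.3904  0.0062]
time: 0.57
ee_pos: [0.2697, -0.3716, 0.2561]
tcp_rot: [-180.0, 0.0, 14.2]
wrist_force: [1.1, 0.1, 0.0]
opening: 0.0255
grasp_force: 0.0
0.57 [ 0.2697 -0.3716  0.2561] [-179.99    0.     14.21] F [1.1 0.1 0. ] op 0.0255
tool delta [ 0.3682 -0.2674  0.0061]
```

```bash
python3 -m pendant '[[[0.37, -0.268, 0.05, 0, 0], [0.37, -0.268, 0.05, 0, 0], [0.37, -0.268, 0.05, 0, 0], [0.37, -0.268, 0.05, 0, 0], [0.37, -0.268, 0.05, 0, 0]]]' >/dev/null
python3 -c "from h import *;go((.561,-.022,.125))"
```

```text
0.98 [ 0.4025 -0.2123  0.2334] [ 1.7999e+02 -1.0000e-02  1.4250e+01] F [ 0.1 -1.  -0.2] op 0.0001
tool delta [ 0.2004 -0.1455  0.1085]
```

```bash
python3 -m pendant '[[[0.2, -0.1455, 0.1, 0, 0], [0.2, -0.1455, 0.1, 0, 0], [0.2, -0.1455, 0.1, 0, 0], [0.2, -0.1455, 0.1, 0, 0], [0.2, -0.1455, 0.1, 0, 0]]]' >/dev/null
python3 -c "from h import *;go((.561,-.022,.105))"
python3 -m pendant '[[[0.048, -0.035, 0.04, 0, 0], [0.048, -0.035, 0.04, 0, 0], [0.048, -0.035, 0.04, 0, 0], [0.048, -0.035, 0.04, 0, 0]]]' >/dev/null
python3 - <<'E'
from h import *
go((.561,-.022,.09))
im=bot.camera("top")
a=cv2.resize(im[150:250,230:330],None,fx=6,fy=6,interpolation=cv2.INTER_CUBIC)
b=cv2.resize(bot.camera("wrist"),None,fx=.9,fy=.9);w=np.zeros((600,800,3),np.uint8)
cv2.imwrite("pics/c3.png",cv2.convertScaleAbs(bot.camera("scene")[170:250,200:310].repeat(7,0).repeat(7,1),alpha=1.6))
cv2.imwrite("pics/c4.png",b)
E
```

```text
1.4 [ 0.5259 -0.0637  0.1547] [ 1.800e+02 -1.000e-02  1.427e+01] F [-0.  -0.5 -0.2] op -0.0003
tool delta [ 0.0443 -0.0318  0.0497]
1.73 [ 0.5625 -0.0188  0.1138] [-179.95    0.19   14.38] F [-1.  -1.2  0.1] op 0.0
tool delta [-0.0022  0.0027  0.0238]
```

View pics/c3.png

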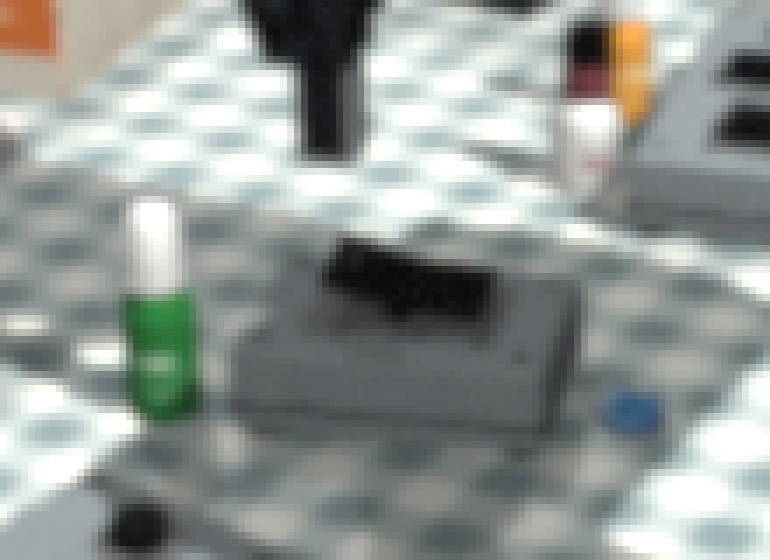

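View pics/c4.png

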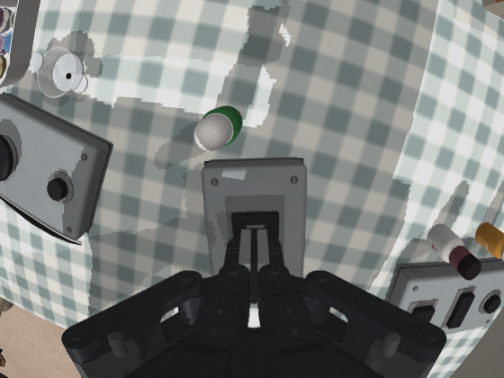

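The scene crop shows the rocker's far half up and the closed fingers above it. In the wrist view the tips (253,235) are centred across the rocker (231..279), whose far end is at row 212. I'll descend now.

```bash
python3 -m pendant '[[[-0.001, 0.003, 0.024, 0, 0], [-0.001, 0.003, 0.026, 0, 0], [-0.001, 0.003, 0.030, 0, 0]]]' 
python3 -c "from h import *;go((.561,-.022,.072))"
```

```text
time: 2.13
ee_pos: [0.5622, -0.024, 0.0859]
tcp_rot: [180.0, 0.0, 14.2]
wrist_force: [-0.1, 0.1, 1.0]
opening: 0.0004
grasp_force: 0.0
2.13 [ 0.5622 -0.024   0.0859] [1.800e+02 1.000e-02 1.416e+01] F [-0.1  0.1  1. ] op 0.0004
tool delta [-0.0007 -0.0022  0.0139]
```

```bash
python3 -m pendant '[[[0, -0.001, 0.003, 0, 0], [0, -0.001, 0.006, 0, 0], [0, -0.001, 0.008, 0, 0], [0, -0.001, 0.008, 0, 0]]]' | grep -E 'pos|force'
python3 -m pendant '[[[0, 0, 0.001, 0, 0], [0, 0, 0.002, 0, 0], [0, 0, 0.002, 0, 0]]]' | grep -E 'pos|force'
```

```text
ee_pos: [0.563, -0.0221, 0.0781]
wrist_force: [0.3, 0.5, 1.3]
grasp_force: 0.6
ee_pos: [0.5627, -0.022, 0.0756]
wrist_force: [0.4, 0.7, 1.5]
grasp_force: 0.8
```

```bash
python3 -m pendant '[[[0, 0, 0.001, 0, 0], [0, 0, 0.002, 0, 0], [0, 0, 0.002, 0, 0]]]' | grep -E 'pos|force'
python3 -m pendant '[[[0, 0, 0.001, 0, 0], [0, 0, 0.001, 0, 0], [0, 0, 0.001, 0, 0]]]' | grep -E 'pos|force'
```

```text
ee_pos: [0.5626, -0.022, 0.0734]
wrist_force: [1.7, 0.5, 1.9]
grasp_force: 0.8
ee_pos: [0.5626, -0.022, 0.0725]
wrist_force: [1.2, 0.4, 2.5]
grasp_force: 1.1
```

```bash
for i in 1; do python3 -m pendant '[[[0, 0, 0.001, 0, 0], [0, 0, 0.001, 0, 0], [0, 0, 0.001, 0, 0]]]' | grep -E 'pos|wrist_force'; done
python3 -m pendant '[[[0, 0, 0.001, 0, 0], [0, 0, 0.001, 0, 0], [0, 0, 0.001, 0, 0]]]' | grep -E 'pos|wrist_force'
```

```text
ee_pos: [0.5627, -0.022, 0.0721]
wrist_force: [-0.8, 1.0, 7.2]
ee_pos: [0.5627, -0.022, 0.0719]
wrist_force: [-2.1, 0.9, 12.3]
```

Force rises sharply, so it's at its stop. I'll lift, check with the pictures and head for the timer.

```bash
python3 -m pendant '[[[0, 0, -0.04, 0, 0], [0, 0, -0.08, 0, 0], [0, 0, -0.08, 0, 0]]]' | grep -E 'pos|wrist_force'
python3 - <<'E'
from h import *
go((.498,-.269,.15))
cv2.imwrite("pics/c5.png",cv2.convertScaleAbs(bot.camera("scene")[170:250,200:310].repeat(7,0).repeat(7,1),alpha=1.6))
E
```

```text
ee_pos: [0.5644, -0.0222, 0.1578]
wrist_force: [1.4, 0.3, 0.3]
3.97 [ 0.5644 -0.0222  0.1578] [179.86  -0.44  14.25] F [1.4 0.3 0.3] op -0.0003
tool delta [-0.1252  0.2228  0.0074]
```

View pics/c5.png

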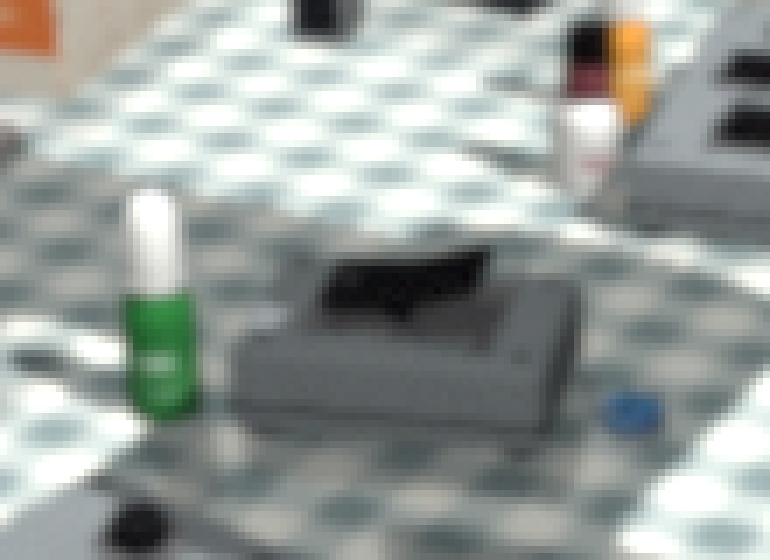

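The rocker has flipped: its far half (330,280) is now down and its near end (480,255) up, with the box unmoved.

```bash
python3 -m pendant '[[[-0.124, 0.223, 0, 0, 0], [-0.124, 0.223, 0, 0, 0], [-0.124, 0.223, 0, 0, 0], [-0.124, 0.223, 0, 0, 0], [-0.124, 0.223, 0, 0, 0]]]' >/dev/null
python3 -c "from h import *;go((.498,-.269,.105))"
```

```text
4.43 [ 0.5077 -0.2249  0.1494] [-1.7994e+02  1.0000e-01  1.4280e+01] F [ 1.8  0.8 -0.7] op 0.0001
tool delta [-0.0202  0.0404  0.0444]
```

```bash
python3 -m pendant '[[[-0.02, 0.04, 0.01, 4, 0], [-0.02, 0.04, 0.04, 4, 0], [-0.02, 0.04, 0.044, 4, 0], [-0.02, 0.04, 0.044, 4, 0]]]' >/dev/null
python3 - <<'E'
from h import *
go((.498,-.269,.08),(.498,-.269,.07))
cv2.imwrite("pics/c6.png",bot.camera("wrist"))
E
```

```text
4.77 [ 0.4978 -0.2664  0.1036] [-179.77    0.27   10.21] F [0.5 0.3 0.2] op 0.0
tool delta [-0.0002  0.0027  0.0236]
tool delta [-0.0001  0.0027  0.0336]
```

View pics/c6.png

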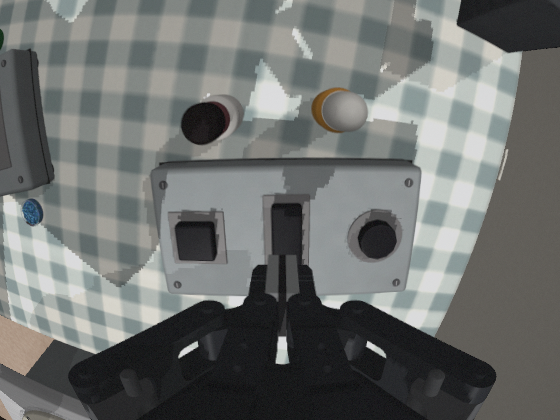

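The bar key is at (287,230) and the tips are at column 283, about 2 mm left of centre, which matches the computed offset.

```bash
python3 -m pendant '[[[0, 0.0015, 0.02, 0, 0], [0, 0.0015, 0.03, 0, 0], [0, 0.0015, 0.03, 0, 0]]]' | grep -E 'pos|wrist_force'
python3 -m pendant '[[[0, 0, 0.002, 0, 0], [0, 0, 0.004, 0, 0], [0, 0, 0.005, 0, 0], [0, 0, 0.005, 0, 0]]]' | grep -E 'pos|wrist_force'
```

```text
ee_pos: [0.4996, -0.267, 0.0751]
wrist_force: [-0.0, 1.3, -0.3]
ee_pos: [0.5002, -0.2686, 0.072]
wrist_force: [0.5, 0.0, -0.6]
```

```bash
python3 -m pendant '[[[0, 0, 0.001, 0, 0], [0, 0, 0.002, 0, 0], [0, 0, 0.002, 0, 0]]]' | grep -E 'pos|wrist_force'
python3 -m pendant '[[[0, 0, 0.001, 0, 0], [0, 0, 0.001, 0, 0], [0, 0, 0.001, 0, 0]]]' | grep -E 'pos|wrist_force'
```

```text
ee_pos: [0.5003, -0.2687, 0.0698]
wrist_force: [0.3, 1.1, 1.2]
ee_pos: [0.5002, -0.2687, 0.0687]
wrist_force: [0.5, 0.5, 1.7]
```

```bash
python3 -m pendant '[[[0, 0, 0.001, 0, 0], [0, 0, 0.002, 0, 0], [0, 0, 0.002, 0, 0]]]' | grep -E 'pos|wrist_force'
python3 -m pendant '[[[0, 0, 0.001, 0, 0], [0, 0, 0.0015, 0, 0], [0, 0, 0.0015, 0, 0]]]' | grep -E 'pos|wrist_force'
```

```text
ee_pos: [0.5, -0.2687, 0.0663]
wrist_force: [1.4, -0.1, 1.4]
ee_pos: [0.5, -0.2687, 0.0651]
wrist_force: [1.9, -0.2, 2.5]
```

```bash
python3 -m pendant '[[[0, 0, 0.001, 0, 0], [0, 0, 0.001, 0, 0], [0, 0, 0.001, 0, 0]]]' | grep -E 'pos|wrist_force'
python3 -m pendant '[[[0, 0, 0.001, 0, 0], [0, 0, 0.001, 0, 0], [0, 0, 0.001, 0, 0]]]' | grep -E 'pos|wrist_force'
```

```text
ee_pos: [0.5001, -0.2687, 0.065]
wrist_force: [-2.0, 1.0, 10.0]
ee_pos: [0.5001, -0.2687, 0.0649]
wrist_force: [-5.1, 2.6, 17.0]
```

Bar bottomed out at 17 N. Lift and go to the start unit.

```bash
python3 -m pendant '[[[0, 0, -0.04, 0, 0], [0, 0, -0.08, 0, 0], [0, 0, -0.1, 0, 0], [0, 0, -0.1, 0, 0]]]' | grep -E 'pos|wrist_force'
python3 - <<'E'
from h import *
go((.5518,.2075,.16))
im=bot.camera("wrist");a=bot.camera("scene")
cv2.imwrite("pics/c7.png",np.hstack([im[120:400,100:460],cv2.resize(a[160:230,270:360],(360,280))]))
E
python3 -m pendant '[[[0.15, -0.455, 0, 0, 0], [0.15, -0.455, 0, 0, 0], [0.15, -0.455, 0, 0, 0], [0.15, -0.455, 0, 0, 0], [0.15, -0.455, 0, 0, 0]]]' | grep -E 'pos|wrist_force'
```

```text
ee_pos: [0.5013, -0.2694, 0.1682]
wrist_force: [0.3, -1.0, 0.3]
7.23 [ 0.5013 -0.2694  0.1682] [179.76  -0.28  10.25] F [ 0.3 -1.   0.3] op 0.0001
tool delta [ 0.1345 -0.4604  0.0069]
ee_pos: [0.5279, -0.0605, 0.161]
wrist_force: [0.8, -0.3, -0.4]
```

View pics/c7.png

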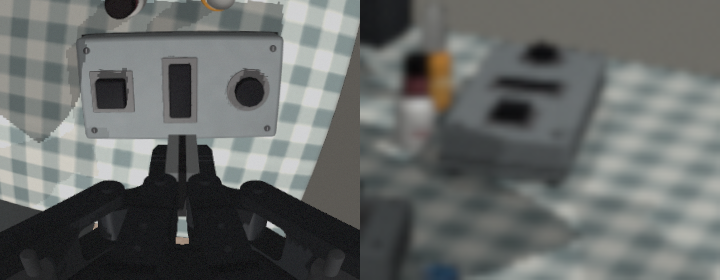

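The bar (180,90) is down, lower than the square and round keys, and the timer has not moved. On to the start unit.

```bash
python3 -c "from h import *;go((.5518,.2075,.16))"
python3 -m pendant '[[[0.072, -0.26, 0, 0, 0], [0.072, -0.26, 0, 0, 0], [0.072, -0.26, 0, 0, 0], [0.072, -0.26, 0, 0, 0], [0.072, -0.26, 0, 0, 0]]]' >/dev/null
python3 -c "from h import *;go((.5518,.2075,.15))"
```

```text
7.75 [ 0.5279 -0.0605  0.161 ] [-1.7995e+02  1.7000e-01  1.0220e+01] F [ 0.8 -0.3 -0.4] op -0.0005
tool delta [ 0.0711 -0.2595  0.001 ]
8.17 [0.551  0.1258 0.161 ] [-179.09    0.2    12.62] F [ 0.5 -0.5  0.1] op -0.0002
tool delta [ 0.0187 -0.0793  0.0122]
```

```bash
python3 -m pendant '[[[0.016, -0.075, 0.02, 0, 0], [0.016, -0.075, 0.04, 0, 0], [0.016, -0.075, 0.06, 0, 0], [0.016, -0.075, 0.06, 0, 0]]]' >/dev/null
python3 - <<'E'
from h import *
go((.5518,.2075,.09),(.5518,.2075,.079))
cv2.imwrite("pics/c8.png",bot.camera("wrist"))
E
```

```text
8.5 [0.5595 0.1654 0.0987] [-177.62    0.48   15.47] F [-0.3 -1.5 -0.3] op -0.0001
tool delta [ 0.0039 -0.0422  0.0104]
tool delta [ 0.004  -0.0417  0.0214]
```

View pics/c8.png

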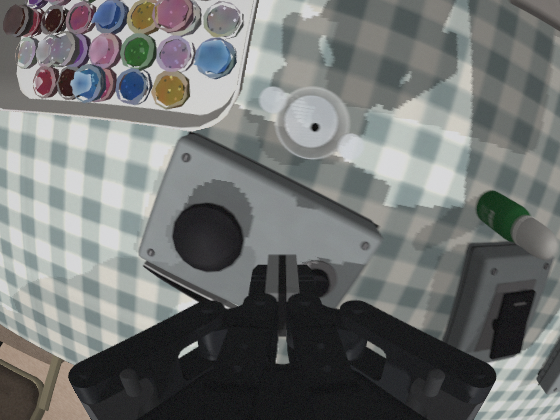

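The tool stopped about 42 mm short of the mushroom (at (208,237) in the picture) and is tilting. I suspect a joint limit, so I'll check the joints.

```bash
python3 - <<'E'
from h import *
o=bot.get_obs();print(o["q"],o["qd"],o["joint_efforts"],o["torque"]);go((.5518,.2075,.12))
E
python3 -m pendant '[[[0, 0, -0.03, 0, 0], [0, 0, -0.03, 0, 0]]]' | grep -E 'pos|rot|force'
python3 -c "
from h import *
print(bot.get_obs()['q']);go((.5518,.2075,.12))"
```

```text
[ 15.45121951   9.80114086  -2.02750282  78.67894822   2.41127535
 179.94505812] [-1.11982328 -1.64158166  2.57057813  2.78491595 -0.48142071  0.04570555] [-1.48236170e+00 -6.21117139e+01  5.06411576e+01 -1.97915398e-01
 -1.36138494e-01  9.69138346e-04] [-0.00496749  0.04963771 -0.03220708]
8.55 [0.5591 0.1659 0.0989] [-177.59    0.51   15.51] F [-0.2  0.9 -0.4] op 0.0
tool delta [ 0.0039 -0.0429 -0.0193]
ee_pos: [0.5626, 0.1641, 0.138]
tcp_rot: [-177.6, -0.1, 15.4]
wrist_force: [0.9, 0.6, 0.9]
grasp_force: 0.0
[ 15.20920904   9.06591432   1.47008184  82.30087346   2.36973096
 179.81520447]
8.72 [0.5626 0.1641 0.138 ] [-1.7763e+02 -1.1000e-01  1.5390e+01] F [0.9 0.6 0.9] op 0.0
tool delta [ 0.0011 -0.0439  0.0198]
```

Joint 6 is at its 180° limit. The yaw has to increase, so I'll turn −25° about the tool's z; the mushroom is round, so yaw doesn't matter.

```bash
python3 -m pendant '[[[0, 0, 0, -25, 0], [0, 0, 0, -25, 0], [0, 0, 0, -25, 0], [0, 0, 0, -25, 0], [0, 0, 0, -25, 0]]]' >/dev/null
python3 -c "
from h import *
print(bot.get_obs()['q']);go((.5518,.2075,.12))"
```

```text
[ 15.19070644   9.13340529   1.19703206  82.11008061   2.36952669
 154.66178106]
9.13 [0.5619 0.1637 0.1348] [-177.84   -0.97   40.51] F [0.6 0.  0.3] op -0.0002
tool delta [ 0.0205 -0.0393  0.0167]
```

```bash
cat >> h.py <<'E'
def tip(*t):
    o=bot.get_obs();M=R.from_euler("xyz",o["tcp_rot"],degrees=True).as_matrix();T=o["ee_pos"]+.025*M[:,2]
    print(round(o["time"],2),"tip",T.round(4),o["tcp_rot"].round(2),"F",o["wrist_force"].round(1))
    for p in t: print("tool delta",(M.T@(np.array(p)-T)).round(4))
E
python3 -c "
from h import *
tip((.5518,.2075,.09))"
python3 -m pendant '[[[0.02, -0.039, 0, 0, 0], [0.02, -0.039, 0.02, 0, 0], [0.02, -0.039, 0.02, 0, 0], [0.02, -0.039, 0.02, 0, 0]]]' >/dev/null
python3 - <<'E'
from h import *
tip((.5518,.2075,.056))
cv2.imwrite("pics/c9.png",bot.camera("wrist"))
E
```

```text
9.13 tip [0.5616 0.1647 0.1098] [-177.84   -0.97   40.51] F [0.6 0.  0.3]
tool delta [ 0.02   -0.0381  0.0216]
9.47 tip [0.5506 0.2082 0.0905] [-177.8    -0.83   40.32] F [-0.  -0.1 -0.1]
tool delta [-0.      0.0026  0.0345]
```

View pics/c9.png

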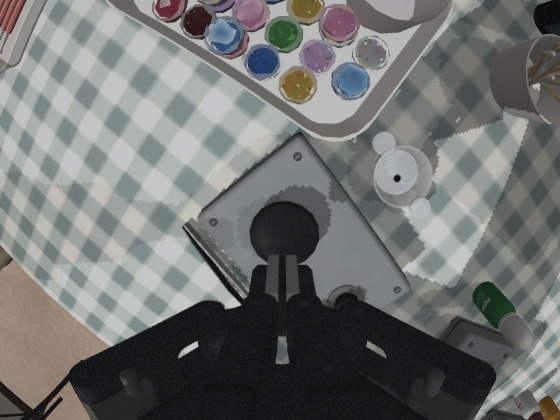

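The mushroom (284,232) lines up with the tips (column 283), and the small stud (345,295) is well clear. Press down.

```bash
python3 -m pendant '[[[0, 0.001, 0.02, 0, 0], [0, 0.001, 0.03, 0, 0], [0, 0.001, 0.032, 0, 0], [0, 0.001, 0.032, 0, 0]]]' | grep -E 'pos|wrist_force'
python3 -m pendant '[[[0, 0, 0.002, 0, 0], [0, 0, 0.003, 0, 0], [0, 0, 0.003, 0, 0]]]' | grep -E 'pos|wrist_force'
python3 -c "
from h import *
tip((.5518,.2075,.048))"
```

```text
ee_pos: [0.5516, 0.2074, 0.0836]
wrist_force: [-0.1, -0.7, 0.4]
ee_pos: [0.5521, 0.2082, 0.0815]
wrist_force: [0.2, 0.1, -0.6]
10.1 tip [0.5519 0.2092 0.0565] [-177.84   -0.99   40.38] F [ 0.2  0.1 -0.6]
tool delta [-0.0013  0.0016  0.0084]
```

```bash
python3 -m pendant '[[[0, 0.001, 0.002, 0, 0], [0, 0.001, 0.004, 0, 0], [0, 0.001, 0.004, 0, 0]]]' | grep -E 'pos|wrist_force'
python3 -m pendant '[[[0, 0, 0.001, 0, 0], [0, 0, 0.002, 0, 0], [0, 0, 0.002, 0, 0]]]' | grep -E 'pos|wrist_force'
python3 -m pendant '[[[0, 0, 0.001, 0, 0], [0, 0, 0.002, 0, 0], [0, 0, 0.002, 0, 0]]]' | grep -E 'pos|wrist_force'
```

```text
ee_pos: [0.5529, 0.2077, 0.0771]
wrist_force: [1.1, 0.5, 2.6]
ee_pos: [0.5528, 0.2077, 0.0752]
wrist_force: [1.8, -0.5, 2.4]
ee_pos: [0.5529, 0.2077, 0.0732]
wrist_force: [2.8, -1.7, 5.2]
```

```bash
python3 -m pendant '[[[0, 0, 0.001, 0, 0], [0, 0, 0.0015, 0, 0], [0, 0, 0.0015, 0, 0]]]' | grep -E 'pos|wrist_force'
python3 -m pendant '[[[0, 0, 0.001, 0, 0], [0, 0, 0.001, 0, 0], [0, 0, 0.001, 0, 0]]]' | grep -E 'pos|wrist_force'
```

```text
ee_pos: [0.5529, 0.2077, 0.073]
wrist_force: [-0.2, -4.1, 13.5]
ee_pos: [0.553, 0.2077, 0.0728]
wrist_force: [-3.4, -4.9, 19.6]
```

Stop reached and holding at about 20 N, so I'm handing in.

```bash
python3 -m pendant '[[[0, 0, 0, 0, 0], [0, 0, 0, 0, 0], [0, 0, 0, 0, 0]]]' | grep -E 'time|pos|wrist_force'
python3 -c "
from workcell import bot
print(bot.job_done())"
```

```text
time: 11.6
ee_pos: [0.553, 0.2077, 0.0728]
wrist_force: [-3.2, -5.2, 19.0]
the job is handed in; nothing more can be done
None
```

I handed the job in at 11.6 s: the rocker is tipped on, the bar key is down, and the closed fingers are still holding the mushroom button down at about 19 N; no verdict came back.

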